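# Close up the loaded test kiln

## Robot

A 7-joint arm with a two-finger parallel gripper is mounted at the origin on the work surface. World frame = base frame: x ahead of the robot, y to its left, z up, the work surface at z = 0. Lengths are in m, angles in degrees, forces in N, time in s.
With the tool pointing down it reaches from about 0.35 to 0.9 m from the base axis. Payload 19.9 kg.
Tool frame: the origin (TCP) lies at the very end of the fingers, on their centre line; the grasp point (between the pads) lies 19 mm behind it; z points along the fingers, y is the direction in which the jaws open and shut (so a half turn about z gives the same grasp; the last joint's range is limited). The gripper opens to 85 mm and grips with 20 to 120 N. Pads are 22 mm wide; open, the fingers measure 114 mm over their backs; the gripper's body (76 mm by 85 mm) begins 54 mm behind the grasp point. The pads swing forward as they close: fully open they stand 13 mm farther back than shut.
Start: joints at [-2.378, 23.915, -0.59, 92.452, 0.269, 63.638, -3.037], TCP at [0.625, 0, 0.231] pointing down, gripper open.
Joint ranges: [-161.28, 161.28], [-22.2, 115.67], [-73.04, 71.86], [3.21, 147.25], [-68.34, 248.33], [10.77, 114.83], [-161.83, 161.83]. Speed limits (degrees/s): [108.29, 108.29, 136.94, 136.94, 172.46, 172.46, 172.46].

## Interface

Orientations are given as a 3x3 rotation matrix whose columns are the frame's x, y, z axes.
In Python, from station import ctrl gives the robot as it stands. The module is installed in compiled form; this text tells all that it offers.
- The arm moves only by the shell command python3 -m crank 'ROWS' [FORCE]. ROWS is JSON, a list of rows, each a list of 7 numbers: the shift along the tool's x, y, z as a fraction of full scale, then the turn, a rotation vector about the tool's x, y, z as a fraction of full scale, then the gripper command: -1 is fully open, 1 is shut, values between are in proportion. A call has exactly 8 rows; each row shifts and turns the pose as measured when the row begins, along the tool's axes as they then stand; what a row does not reach is not made up. Full scale, the value 1, is 60 mm for a shift and 0.15 rad for a turn. A row lasts 1/8 s, in which the tool goes at most 62.5 mm and 10.7 degrees, less where a joint would pass 70% of its speed; a pose out of reach is approached as far as the arm can. A call with a number of a shift or a turn outside -1 to 1 is refused whole. A call with a gripper value outside its range is refused whole. The fingers move at their own pace and stop on an object; FORCE is the grip in N (left out, the last holds). Time passes only in rows, so rows that do not move let the fingers close, or fill a call up. It gives the time, the measured TCP pose, the force and the opening at its end, in the units of the state.
- ctrl.sense(): the state, without advancing time (a new reading comes with each control period).
- ctrl.snapshot(name): name is "scene" or "side" or "wrist"; returns (picture, depth): 420x560x3 uint8, red, green, blue; 420x560 float32, m along the optical axis (not along the pixel's ray), 0 where there is no reading.
- ctrl.camera_params(name): a dict with "fx", "fy", "cx", "cy" (pixels), "k1" (the pictures are not rectified: a ray, as slopes to the right and down, at radius r is drawn at 1 + k1 r^2 times it, then the intrinsics apply), "eye" and "attitude" of the camera in the world. Camera axes: x right, y down, z forward; pixel columns grow to the right and rows downward; lengths in m; the calibration is good to about 2 mm. A picture is of the moment at which its call begins: read the wrist's pose just before it. camera_params takes no time and is no camera call; for the wrist camera it gives the pose at the moment of the call.
- ctrl.job_done(): hands the job in, once; it reports no verdict.
The state is a dict: "clock": time; "joints": joint angles; "qd": joint speeds; "effort": joint torques, N m; "position": TCP position; "eef_rot": TCP orientation; "ft_force": force on the tool from outside, world axes, zero at the start; "wrist_torque": the same for the moment, N m; "finger_gap": opening from 0.0 (shut) to 1.0 (fully open).
Only numpy, scipy, OpenCV 4.12 (cv2) and the standard library are available. Lean on these libraries where they do the work, as an engineer would, in place of code of your own. Each camera call takes 0.05 s, during which the arm holds its last target. There are 200 camera calls.

## Task

The little test kiln is loaded and ready to fire: push its door fully shut and push the vent slide on its roof fully closed, in either order, using only the fingertips. Ease the door home by its outside without slamming it or touching the soft brick lining on its inside, and do not knock the kiln with any other part of the arm. Pick nothing up: leave the mug, the bowl and the kiln post standing where they are.

Things in the scene. Friction and masses are not known exactly. Their poses are not given: they have to be found in the camera images.
- kiln: Bench-top electric test kiln in bright sheet metal, fixed to the bench: 260 mm deep (its x), 280 mm wide (its y), flat roof 280 mm above the bench. Origin: centre of its footprint, at bench height. Its front, with the door, faces its own -x, its left side (hinge side) its own +y; z up. A blue control box stands 55 mm out from its right (-y) side.
- vent_mouth (a point): Centre of the 60 mm square vent mouth in the roof, 280 mm above the bench (kiln x = -10, y = 0). Axes as the kiln's. On both sides of it (at x = -54.5 and +54.5 mm from here) a steel guide, 14 mm high, runs along y from -80 to +90 mm; an end stop joins them at y = -61 mm.
- kiln_door (a joint): Angle of the kiln door: 0 = fully shut against the front, grows as its right (-y) edge swings out towards the kiln's -x (starts 0.4 to 0.9 rad open). No latch or spring; about 0.5 N m of hinge friction holds it wherever it is left. The door weighs about 3 kg.
- door_hinge (a point): Point on the vertical hinge line of the door, at the kiln's left front edge (kiln x = -130, y = +128 mm), 240 mm above the bench. Axes as the kiln's.
- door_face (a point): Point on the outer face of the door, 240 mm above the bench, 170 mm from the hinge line measured along the face: a good place to push. Its axes turn with the door: -x points straight out of the outer face, +y along the face towards the hinge. The door is a flat panel 252 mm wide and 45 mm thick, from 45 to 275 mm above the bench; the hinge line lies in the plane of its inner face.
- door_lining (a point): Centre of the inner face of the door, where the hinge line lies too, 155 mm above the bench. The inside is covered by a soft, easily dented cream brick lining: 12 mm of the door's 45 mm thickness, with a raised plug, 20 mm high, that enters the kiln's mouth; not to be touched. Axes as those of door_face.
- door_handle (a point): Middle of the door's black upright bar handle, 137 mm above the bench, 222 mm from the hinge line; the bar is 12 mm thick, stands 38 mm out of the face and reaches from 90 to 185 mm above the bench. It need not be used.
- vent_slide (a joint): Opening of the vent slide in m: 0 = closed, home against its stop with the vent mouth covered; grows as the slab moves towards the kiln's +y (starts 0.05 to 0.075 open). No spring; about 3 N of friction.
- vent_end (a point): Centre of the end face to push on (the +y end) of the vent slide, 292 mm above the bench. The slide is a sand-coloured ceramic slab 110 mm long (kiln y), 100 mm wide (kiln x), 18 mm thick, lying between the roof guides, underside 282, top 300 mm above the bench. Pushed towards the kiln's -y it closes. Axes as the kiln's.
- mug_mid (a point): Middle (44 mm up) of the terracotta mug, 80 mm across plus a handle, 88 mm high, loose; to be left alone.
- bowl_mid (a point): Middle (34 mm up) of the blue bowl, 144 mm across the rim, 68 mm high, loose; to be left alone.
- post_center (a point): Middle (50 mm up) of the cream-coloured kiln post, an upright cylinder 38 mm across and 100 mm high, loose; to be left alone.
Things that resemble listed ones, but are neither listed nor needed, are in the scene too. What is meant by the part that bears bowl_mid is not orange, and is the larger of those in its own colour. What is shaped like the part that bears post_center but red is not meant.

How it is judged:
By the outcome, as a careful person would: the job done as asked, in the order asked, and still so for the second after the job is handed in, with the robot touching nothing.
It also fails if it takes over 51 s, if anything falls off the work surface, if the arm or the gripper's body presses on something with over 40 N, if the wrist force passes 120 N, or if a joint passes its speed limit or range.

## Working session

There is one attempt and no reset: what is moved stays moved. The work goes in short steps, Python scripts to look and compute and a shell command to move; the robot and the scene stay as the last step left them, time stands still between calls to the robot, and variables do not carry over. Pictures are saved under pics/ and viewed, about 8 in all and at most 12, crops included, and the job is handed in when it is done.

```bash
mkdir -p pics
cat > h.py <<'E'
import numpy as np, cv2
from station import ctrl
def cam(n):
    p=ctrl.camera_params(n); return p,np.array(p["eye"]),np.array(p["attitude"]).reshape(3,3)
def rays(p,uv):
    uv=np.atleast_2d(uv).astype(float); d=np.stack([(uv[:,0]-p["cx"])/p["fx"],(uv[:,1]-p["cy"])/p["fy"]],1)
    s=d.copy()
    for _ in range(8): s=d/(1+p["k1"]*(s**2).sum(1,keepdims=True))
    return np.c_[s,np.ones(len(s))]
def plane(n,uv,z):
    p,e,A=cam(n); r=rays(p,uv)@A.T; return e+r*((z-e[2])/r[:,2])[:,None]
def cloud(n,depth,p=None,e=None,A=None):
    if p is None: p,e,A=cam(n)
    v,u=np.mgrid[:420,:560]; r=rays(p,np.c_[u.ravel(),v.ravel()])*depth.reshape(-1,1)
    return (e+r@A.T).reshape(420,560,3)
def snap(n,tag):
    c=cam(n); im,d=ctrl.snapshot(n); cv2.imwrite(f"pics/{tag}.png",im[:,:,::-1]); P=cloud(n,d,*c); np.savez(f"pics/{tag}.npz",im=im,d=d,P=P); return im,d,P
E
python3 - <<'E'
from h import *
for n in("scene","side"):
    p,e,A=cam(n); print(n,e,A.round(3).tolist(),p["fx"],p["k1"]); im,d,P=snap(n,n+"0"); print((d>0).mean())
s=ctrl.sense(); print(s)
a=cv2.imread("pics/scene0.png");b=cv2.imread("pics/side0.png")
E
```

```text
scene [1.27915095 0.09470777 1.09835534] [[-0.246, 0.773, -0.585], [0.969, 0.197, -0.147], [0.002, -0.603, -0.798]] 481.0449213258571 -0.033012715446684424
0.9960374149659864
side [ 0.34118384 -1.16788591  0.82238898] [[0.978, -0.087, 0.189], [-0.208, -0.484, 0.85], [0.017, -0.871, -0.492]] 481.7529683734362 -0.16547290792390723
0.9872661564625851
{'clock': 0.1, 'joints': array([-2.37649291, 23.9451547 , -0.5899225 , 92.47913521,  0.27213637,
       63.63699862, -3.03592777]), 'qd': array([ 0.00051124, -0.11098339, -0.03073243, -0.09651559, -0.03022659,
        0.07751707, -0.01510895]), 'effort': array([ 7.36347683e-04, -8.65828443e+01,  6.80071078e-01, -4.35639203e+01,
        1.91787863e-02,  5.01704752e-03, -1.23103691e-04]), 'position': array([ 6.24718984e-01, -3.93149710e-05,  2.30738603e-01]), 'eef_rot': array([[-1.43106230e-05,  9.99999459e-01, -1.04025939e-03],
       [ 9.99999991e-01,  1.41753403e-05, -1.30054333e-04],
       [-1.30039517e-04, -1.04026125e-03, -9.99999450e-01]]), 'ft_force': array([ 0.20575322, -0.58239267, -0.40752383]), 'wrist_torque': array([-0.01216045, -0.02135121,  0.01294483]), 'finger_gap': 1.0013216147193795}
```

View pics/scene0.png

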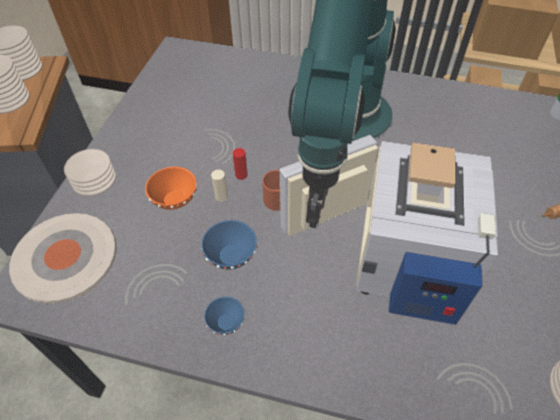

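View pics/side0.png

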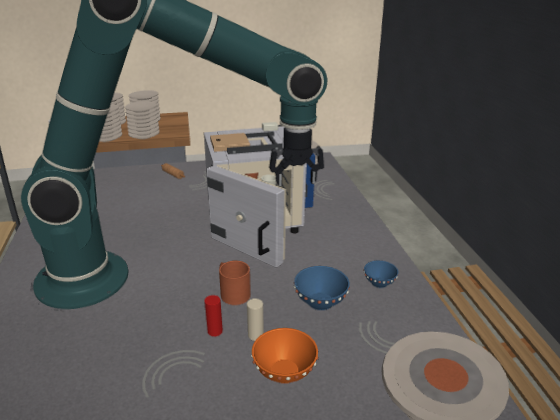

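Scene view: the kiln is at the right (roof ~x 375-495, y 145-245) with the slab at (432,163), drawn towards the robot. The door stands open at (285-375, 150-230), with the gripper near its inner side. Side view: the door's outer face is at (210-285, 170-260). The mug is at (235,282), the post at (255,320) and the large bowl at (320,288).

Run:
```python
from h import *
S=np.load("pics/scene0.npz");D=np.load("pics/side0.npz")
P=S["P"];im=S["im"].astype(int)
# roof: points z~0.28
m=(abs(P[...,2]-0.28)<0.006)&(P[...,1]>0.02)
m=cv2.morphologyEx(m.astype(np.uint8),cv2.MORPH_OPEN,np.ones((3,3)))
n,l,st,_=cv2.connectedComponentsWithStats(m)
k=1+np.argmax(st[1:,4]); print(st[1:])
m=(m>0); q=P[m]; 
r=cv2.minAreaRect(q[:,:2].astype(np.float32)*1000); print("roof",r, cv2.boxPoints(r))
# slab
hsv=cv2.cvtColor(S["im"],cv2.COLOR_RGB2HSV)
ms=(abs(P[...,2]-0.30)<0.008)&(hsv[...,1]>70)&(hsv[...,0]<25)&(P[...,1]>0.02)
q=P[ms]; r=cv2.minAreaRect(q[:,:2].astype(np.float32)*1000); print("slab",len(q),q[:,2].mean(),r,cv2.boxPoints(r))
# guides: dark, z~.294
mg=(abs(P[...,2]-0.294)<0.006)&(S["im"].max(2)<90)&(P[...,1]>0.02)
q=P[mg]; r=cv2.minAreaRect(q[:,:2].astype(np.float32)*1000); print("guides",len(q),r,cv2.boxPoints(r))
# door outer face, side view
Q=D["P"][175:255,212:282].reshape(-1,3); Q=Q[(Q[:,2]>0.05)&(Q[:,2]<0.27)]
ps=Q[:,:2]; vx,vy,x0,y0=cv2.fitLine(ps.astype(np.float32),cv2.DIST_HUBER,0,1e-4,1e-4).ravel()
nn=np.array([-vy,vx]); res=abs((ps-[x0,y0])@nn); g=res<0.006
vx,vy,x0,y0=cv2.fitLine(ps[g].astype(np.float32),cv2.DIST_L2,0,1e-4,1e-4).ravel()
t=(ps[g]-[x0,y0])@[vx,vy]; print("door",vx,vy,x0,y0,g.mean(),np.percentile(t,[0,1,99,100]))
for a in np.percentile(t,[1,99]): print(np.array([x0,y0])+a*np.array([vx,vy]))
# loose objects from side: above 0.02
O=D["P"]; 
for nm,(u,v) in dict(mug=(235,282),post=(255,320),bowl=(320,288),red=(213,316)).items(): print(nm,O[v,u])
```

```text
[[ 365   55    3    3    9]
 [ 369   56    6    3   18]
 [ 376   58   10    4   32]
 [ 348  136   26   13  161]
 [ 371  141  125  113 7572]
 [ 407  181   48   30  651]
 [ 490  238    8   18  127]]
roof ((373.8183288574219, 202.96487426757812), (619.5323486328125, 339.27130126953125), 2.292823553085327) [[ 57.51361  360.07202 ]
 [ 71.08673   21.072338]
 [690.12305   45.857727]
 [676.5499   384.85742 ]]
slab 1579 0.30040149202889205 ((468.7400817871094, 233.24118041992188), (112.05108642578125, 99.13182830810547), 2.855311155319214) [[410.315   279.95468]
 [415.25317 180.94595]
 [527.16516 186.52768]
 [522.227   285.5364 ]]
guides 357 ((372.7945556640625, 173.98373413085938), (714.1430053710938, 150.837890625), 20.67784309387207) [[ 12.093964 118.457634]
 [ 65.35678  -22.663391]
 [733.4951   229.50983 ]
 [680.2323   370.63086 ]]
door 0.6615207 -0.7499269 0.4724025 -0.022106413 0.8545303408146301 [-0.12935134 -0.11883361  0.11563348  0.11870192]
[0.39379162 0.06701011]
[ 0.54889646 -0.10882308]
mug [ 0.42702008 -0.19346324  0.07635634]
post [ 0.45646915 -0.33237397  0.06651966]
bowl [ 0.65533648 -0.18411442  0.01686377]
red [ 0.36201479 -0.30009368  0.06544645]
```

Run:
```python
from h import *
S=np.load("pics/scene0.npz");D=np.load("pics/side0.npz");P=S["P"]
m=(abs(P[...,2]-0.28)<0.006)&(P[...,1]>0.02)
m=cv2.morphologyEx(m.astype(np.uint8),cv2.MORPH_OPEN,np.ones((3,3)))
n,l,st,_=cv2.connectedComponentsWithStats(m);k=1+np.argmax(st[1:,4])
r=cv2.minAreaRect(P[l==k][:,:2].astype(np.float32)*1000);print("roof",r,cv2.boxPoints(r).tolist())
box=np.zeros(P.shape[:2],bool);box[140:225,390:475]=1
mg=box&(P[...,2]>0.289)&(P[...,2]<0.299)&(S["im"].max(2)<110)
r=cv2.minAreaRect(P[mg][:,:2].astype(np.float32)*1000);print("guides",mg.sum(),r,cv2.boxPoints(r).tolist())
mm=box&(P[...,2]<0.25);q=P[mm];print("mouth",mm.sum(),q[:,:2].min(0),q[:,:2].max(0))
# guess kiln frame and door from hinge
th=np.deg2rad(2.86);ky=-np.array([np.cos(th),np.sin(th)]);kx=np.array([-np.sin(th),np.cos(th)])
f=np.array([.66152,-.74993]);print("door angle deg",np.degrees(np.arccos(f@-ky)))
# loose things extents in scene view
hsv=cv2.cvtColor(S["im"],cv2.COLOR_RGB2HSV)
for nm,(u0,v0,u1,v1) in dict(mug=(258,165,284,212),bowl=(200,215,260,270),post=(208,165,230,205),red=(230,145,250,182)).items():
    q=P[v0:v1,u0:u1].reshape(-1,3);q=q[(q[:,2]>.03)&(q[:,2]<.12)];print(nm,q.min(0).round(3),q.max(0).round(3))
```

```text
roof ((540.3788452148438, 248.38027954101562), (282.8421630859375, 262.0501403808594), 2.3693325519561768) [[393.6619873046875, 373.4468688964844], [404.495361328125, 111.6207504272461], [687.095703125, 123.31369018554688], [676.2623291015625, 385.1398010253906]]
guides 376 ((523.66357421875, 236.55194091796875), (196.2559051513672, 112.6699447631836), 2.0228466987609863) [[423.6082458496094, 289.3880920410156], [427.5852966308594, 176.78836059570312], [623.7188720703125, 183.71578979492188], [619.7418212890625, 296.3155212402344]]
mouth 850 [0.03017168 0.1445018 ] [0.53352624 0.41301871]
door angle deg 51.44410914685748
mug [ 0.391 -0.188  0.03 ] [ 0.547 -0.106  0.12 ]
bowl [ 0.574 -0.288  0.03 ] [ 0.72  -0.144  0.073]
post [ 0.441 -0.326  0.03 ] [ 0.482 -0.289  0.104]
red [ 0.346 -0.296  0.03 ] [ 0.386 -0.258  0.106]
```

Run:
```python
from h import *
D=np.load("pics/side0.npz");O=D["P"]
# door top edge: points z .27-.28 in both views near door
S=np.load("pics/scene0.npz");P=S["P"]
m=np.zeros(P.shape[:2],bool);m[130:185,278:382]=1
m&=(abs(P[...,2]-.274)<.006)&(P[...,0]<.62)&(P[...,1]<.12)&(S["im"].min(2)>90)
q=P[m];r=cv2.minAreaRect(q[:,:2].astype(np.float32)*1000);print("doortop",m.sum(),r,cv2.boxPoints(r).tolist())
for nm,(u0,v0,u1,v1) in dict(mug=(219,262,252,303),bowl=(294,268,349,310),post=(247,298,263,340)).items():
    q=O[v0:v1,u0:u1].reshape(-1,3);q=q[(q[:,2]>.04)&(q[:,2]<.12)];print(nm,q.min(0).round(3),q.max(0).round(3))
```

```text
doortop 849 ((521.0001831054688, 34.940155029296875), (145.787109375, 256.11871337890625), 40.70277404785156) [[382.22735595703125, 84.48585510253906], [549.2514038085938, -109.67845153808594], [659.7730102539062, -14.605545043945312], [492.74896240234375, 179.5587615966797]]
mug [ 0.379 -0.307  0.04 ] [ 0.471 -0.089  0.103]
bowl [ 0.574 -0.295  0.04 ] [ 0.717 -0.149  0.07 ]
post [ 0.44  -0.395  0.04 ] [ 0.477 -0.29   0.103]
```

```bash
python3 -m crank '[[0,0,-0.2,0,0,0,1],[0,0,-0.45,0,0,0,1],[0,0,-0.45,0,0,0,1],[0,0,-0.45,0,0,0,1],[0,0,-0.45,0,0,0,1],[0,0,-0.45,0,0,0,1],[0,0,-0.4,0,0,0,1],[0,0,-0.3,0,0,0,1]]' 40; python3 -m crank '[[-0.1,-0.25,0,0,0,0,1],[-0.2,-0.4,0,0,0,0,1],[-0.2,-0.4,0,0,0,0,1],[-0.2,-0.4,0,0,0,0,1],[-0.2,-0.4,0,0,0,0,1],[-0.2,-0.4,0,0,0,0,1],[-0.2,-0.4,0,0,0,0,1],[-0.1,-0.25,0,0,0,0,1]]'
```

```text
clock: 1.1
position: [0.6236, -0.0, 0.4297]
eef_rot: [[-0.0, 1.0, -0.002], [1.0, 0.0, -0.0], [-0.0, -0.002, -1.0]]
ft_force: [0.2, 0.4, -0.8]
finger_gap: -0.001
clock: 2.1
position: [0.4438, -0.086, 0.4364]
eef_rot: [[-0.001, 1.0, 0.004], [1.0, 0.001, 0.0], [0.0, 0.004, -1.0]]
ft_force: [0.6, 0.3, 0.2]
finger_gap: -0.003
```

```bash
python3 -m crank '[[0,0,0.2,0,0,0,1],[0,0,0.45,0,0,0,1],[0,0,0.5,0,0,0,1],[0,0,0.5,0,0,0,1],[0,0,0.5,0,0,0,1],[0,0,0.5,0,0,0,1],[0,0,0.4,0,0,0,1],[0,0,0.15,0,0,0,1]]'
python3 - <<'E'
from h import *
print(ctrl.sense()["position"]); snap("side","side1"); snap("scene","scene1")
E
```

```text
clock: 3.1
position: [0.447, -0.0821, 0.2349]
eef_rot: [[-0.006, 1.0, 0.003], [1.0, 0.006, 0.001], [0.001, 0.003, -1.0]]
ft_force: [1.0, -1.3, 0.8]
finger_gap: 0.0
[ 0.44699389 -0.08205471  0.23490917]
```

View pics/side1.png

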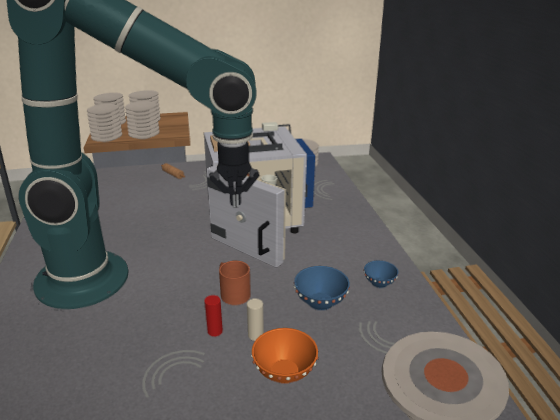

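The tip (237,203) is outside the door face. The side knuckles are wide, so I'll turn the tool to line up with the door and raise it a little before touching.

```bash
python3 -m crank '[[0,0,-0.03,0,0,0.5,1],[0,0,-0.03,0,0,0.8,1],[0,0,-0.03,0,0,0.8,1],[0,0,-0.03,0,0,0.8,1],[0,0,-0.03,0,0,0.8,1],[0,0,-0.03,0,0,0.8,1],[0,0,-0.03,0,0,0.6,1],[0,0,-0.03,0,0,0.3,1]]'
python3 - <<'E'
from h import *
s=ctrl.sense();p=s["position"];h=np.array([.4175,.1127]);f=np.array([.6615,-.75]);n=np.array([.75,.6615]);r=p[:2]-h
print("along",r@f,"gap to face",-(r@n)-.045,"yaw deg",np.degrees(np.arctan2(*s["eef_rot"][:2,0])))
E
```

```text
clock: 4.2
position: [0.4518, -0.0815, 0.2584]
eef_rot: [[0.738, 0.675, 0.014], [0.675, -0.738, 0.001], [0.011, 0.009, -1.0]]
ft_force: [0.3, -0.1, -0.5]
finger_gap: -0.0
along 0.1683841529812415 gap to face 0.05775302058144462 yaw deg 47.545377793902965
```

```bash
python3 -m crank '[[0.1,0,0.03,0,0,0,1],[0.1,0,0.03,0,0,0,1],[0.1,0,0.03,0,0,0,1],[0.1,0,0.03,0,0,0,1],[0.1,0,0.02,0,0,0.05,1],[0.06,0,0,0,0,0.05,1],[0.05,0,0,0,0,0,1],[0.04,0,0,0,0,0,1]]'
python3 - <<'E'
from h import *
s=ctrl.sense();p=s["position"];h=np.array([.4175,.1127]);f=np.array([.6615,-.75]);n=np.array([.75,.6615]);r=p[:2]-h
print("along",r@f,"gap to face",-(r@n)-.045,"z",p[2])
im,d=ctrl.snapshot("side"); cv2.imwrite("pics/side2.png",cv2.resize(im[120:280,160:330,::-1],None,fx=3.5,fy=3.5,interpolation=cv2.INTER_CUBIC))
E
```

```text
clock: 5.2
position: [0.4838, -0.053, 0.2512]
eef_rot: [[0.746, 0.665, 0.016], [0.666, -0.746, 0.001], [0.012, 0.01, -1.0]]
ft_force: [-0.3, 0.0, -0.3]
finger_gap: 0.0
along 0.16810336823501473 gap to face 0.014877334537716946 z 0.25117593949214934
```

View pics/side2.png

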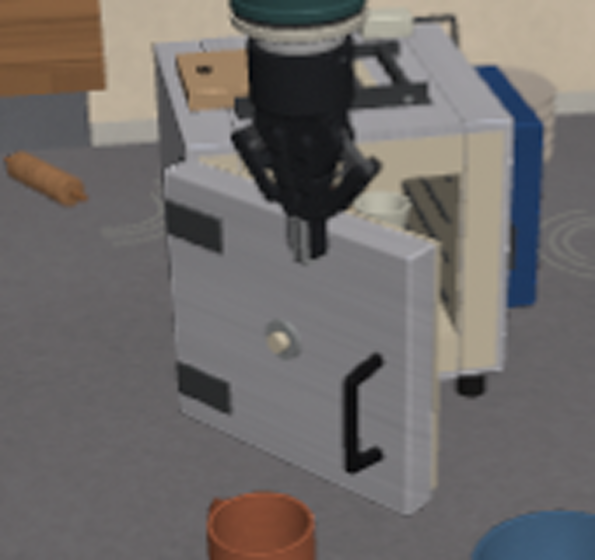

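The fingertips, at about (310,255) in the crop, sit just off the outer face. The knuckles are at or above the door's top edge. Now I'll ease the door round.

```bash
cat > st.py <<'E'
from h import *
s=ctrl.sense();p=s["position"];R=s["eef_rot"];h=np.array([.4175,.1127]);r=p[:2]-h
n=R[:2,0]/np.linalg.norm(R[:2,0]);f=np.array([n[1],-n[0]])
print("along %.3f off %.3f"%(r@f,-(r@n)),"tool-vs-shut deg %.1f"%(np.degrees(np.arctan2(n[0],n[1]))+2.4),"tilt",R[:2,2].round(3),"Ftool",(R.T@s["ft_force"]).round(1))
E
python3 -m crank '[[0.05,0,0,0,0,0,1],[0.06,0.01,0,0,0,-0.05,1],[0.07,0.02,0,0,0,-0.1,1],[0.08,0.026,0,0,0,-0.2,1],[0.08,0.026,0,0,0,-0.2,1],[0.08,0.026,0,0,0,-0.2,1],[0.08,0.026,0,0,0,-0.2,1],[0.08,0.026,0,0,0,-0.2,1]]';python3 st.py
```

```text
clock: 6.25
position: [0.5164, -0.0344, 0.2513]
eef_rot: [[0.612, 0.791, 0.014], [0.791, -0.612, -0.0], [0.008, 0.011, -1.0]]
ft_force: [-4.3, -0.1, -0.1]
finger_gap: -0.001
along 0.168 off 0.056 tool-vs-shut deg 40.1 tilt [ 0.014 -0.   ] Ftool [-2.7 -3.3  0. ]
```

```bash
python3 -m crank '[[0.085,0.024,0,0,0,-0.2,1],[0.085,0.024,0,0,0,-0.2,1],[0.085,0.024,0,0,0,-0.2,1],[0.085,0.024,0,0,0,-0.2,1],[0.085,0.024,0,0,0,-0.2,1],[0.085,0.024,0,0,0,-0.2,1],[0.085,0.024,0,0,0,-0.2,1],[0.085,0.024,0,0,0,-0.2,1]]';python3 st.py
```

```text
clock: 7.25
position: [0.5499, -0.0044, 0.2515]
eef_rot: [[0.391, 0.92, 0.014], [0.92, -0.391, -0.001], [0.005, 0.013, -1.0]]
ft_force: [-1.7, -4.1, -2.1]
finger_gap: -0.002
along 0.168 off 0.056 tool-vs-shut deg 25.4 tilt [ 0.014 -0.001] Ftool [-4.5  0.   2.1]
```

```bash
python3 -m crank '[[0.085,0.026,0,0,0,-0.2,1],[0.085,0.026,0,0,0,-0.2,1],[0.085,0.026,0,0,0,-0.2,1],[0.085,0.026,0,0,0,-0.2,1],[0.085,0.026,0,0,0,-0.2,1],[0.085,0.026,0,0,0,-0.2,1],[0.065,0.02,0,0,0,-0.15,1],[0.05,0.016,0,0,0,-0.12,1]]';python3 st.py;  python3 -m crank '[[0.04,0.012,0,0,0,-0.1,1],[0.04,0.012,0,0,0,-0.1,1],[0.04,0.012,0,0,0,-0.1,1],[0.04,0.012,0,0,0,-0.1,1],[0.04,0.012,0,0,0,-0.1,1],[0.04,0.012,0,0,0,-0.1,1],[0.03,0.01,0,0,0,-0.07,1],[0.03,0.01,0,0,0,-0.07,1]]';python3 st.py
```

```text
clock: 8.25
position: [0.5734, 0.0307, 0.2517]
eef_rot: [[0.165, 0.986, 0.014], [0.986, -0.165, -0.001], [0.002, 0.014, -1.0]]
ft_force: [-0.8, -3.1, -3.1]
finger_gap: 0.001
along 0.167 off 0.055 tool-vs-shut deg 11.9 tilt [ 0.014 -0.001] Ftool [-3.2 -0.3  3.1]
clock: 9.25
position: [0.5815, 0.049, 0.2519]
eef_rot: [[0.047, 0.999, 0.014], [0.999, -0.047, -0.001], [-0.0, 0.014, -1.0]]
ft_force: [0.4, -3.0, -2.3]
finger_gap: -0.007
along 0.167 off 0.056 tool-vs-shut deg 5.1 tilt [ 0.014 -0.001] Ftool [-3.   0.5  2.4]
```

```bash
python3 -m crank '[[0.028,0.009,0,0,0,-0.07,1],[0.028,0.009,0,0,0,-0.07,1],[0.028,0.009,0,0,0,-0.07,1],[0.028,0.009,0,0,0,-0.07,1],[0.028,0.008,0,0,0,-0.07,1],[0.025,0.006,0,0,0,-0.05,1],[0.025,0.006,0,0,0,-0.05,1],[0.025,0.006,0,0,0,-0.05,1]]';python3 st.py
python3 - <<'E'
from h import *
im,d=ctrl.snapshot("side"); cv2.imwrite("pics/side3.png",cv2.resize(im[100:280,160:330,::-1],None,fx=3.3,fy=3.3,interpolation=cv2.INTER_CUBIC))
E
```

```text
clock: 10.25
position: [0.5857, 0.0617, 0.252]
eef_rot: [[-0.033, 0.999, 0.014], [0.999, 0.033, -0.002], [-0.002, 0.014, -1.0]]
ft_force: [-3.3, -13.4, 1.5]
finger_gap: 0.002
along 0.166 off 0.056 tool-vs-shut deg 0.5 tilt [ 0.014 -0.002] Ftool [-13.3  -3.7  -1.5]
```

View pics/side3.png

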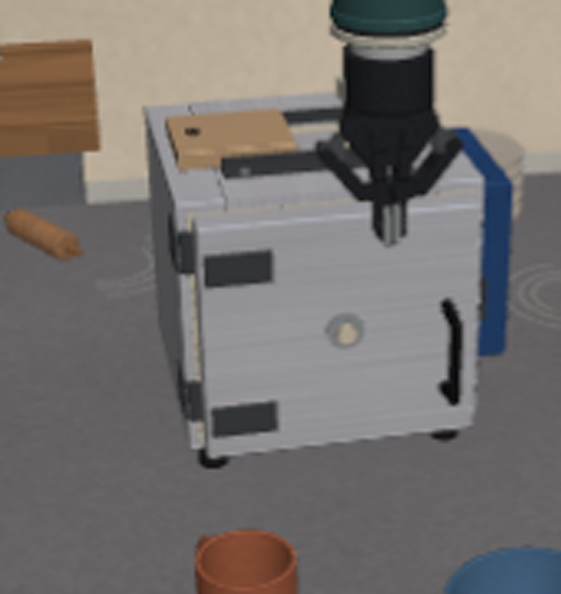

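The door now lies flat against the front in the picture, and the force rose from 3 to 13 N at 0.5°, which means it's at the stop. I'll press gently once more to seat it, then back off.

```bash
python3 -m crank '[[0.02,0,0,0,0,0,1],[0.02,0,0,0,0,0,1],[0.02,0,0,0,0,0,1],[0.03,0,0,0,0,0,1],[0.03,0,0,0,0,0,1],[0.03,0,0,0,0,0,1],[0.03,0,0,0,0,0,1],[0.03,0,0,0,0,0,1]]';python3 st.py
```

```text
clock: 11.3
position: [0.5856, 0.0614, 0.2522]
eef_rot: [[-0.023, 1.0, 0.013], [1.0, 0.023, -0.017], [-0.017, 0.012, -1.0]]
ft_force: [-1.1, -13.0, 0.4]
finger_gap: 0.0
along 0.167 off 0.055 tool-vs-shut deg 1.1 tilt [ 0.013 -0.017] Ftool [-13.   -1.3  -0.2]
```

```bash
python3 -m crank '[[-0.2,0,0,0,0,0,1],[-0.3,0,0,0.04,0.05,0,1],[-0.2,0,-0.2,0.04,0.05,0,1],[0,0,-0.5,0,0,0,1],[0,0,-0.5,0,0,0,1],[0,0,-0.5,0,0,0,1],[0,0,-0.5,0,0,0,1],[0,0,-0.3,0,0,0,1]]';python3 st.py;  python3 -m crank '[[0.1,-0.3,0,0,0,0,1],[0.4,-0.5,0,0,0,0,1],[0.5,-0.55,0,0,0,0,1],[0.55,-0.55,0,0,0,0,1],[0.55,-0.55,0,0,0,0,1],[0.55,-0.55,0,0,0,0,1],[0.55,-0.5,0,0,0,0,1],[0.3,-0.3,0,0,0,0,1]]';python3 st.py
python3 - <<'E'
from h import *
im,d,P=snap("scene","scene4");P2=snap("side","side4")[2]
hsv=cv2.cvtColor(im,cv2.COLOR_RGB2HSV)
ms=(abs(P[...,2]-0.30)<0.008)&(hsv[...,1]>70)&(hsv[...,0]<25)&(P[...,1]>0.02)
q=P[ms];r=cv2.minAreaRect(q[:,:2].astype(np.float32)*1000);print("slab",len(q),r,cv2.boxPoints(r).tolist())
E
```

```text
clock: 12.3
position: [0.5862, 0.0183, 0.4123]
eef_rot: [[-0.026, 1.0, 0.002], [1.0, 0.026, 0.004], [0.004, 0.002, -1.0]]
ft_force: [0.1, 0.1, -0.4]
finger_gap: 0.002
along 0.166 off 0.099 tool-vs-shut deg 0.9 tilt [0.002 0.004] Ftool [0.1 0.1 0.4]
clock: 13.3
position: [0.3457, 0.2276, 0.4216]
eef_rot: [[-0.027, 1.0, 0.012], [1.0, 0.027, 0.01], [0.01, 0.012, -1.0]]
ft_force: [1.4, -0.9, -1.1]
finger_gap: -0.001
along -0.069 off -0.117 tool-vs-shut deg 0.8 tilt [0.012 0.01 ] Ftool [-0.9  1.4  1.1]
slab 1570 ((468.6689758300781, 233.06915283203125), (111.97195434570312, 98.67594909667969), 2.3364641666412354) [[410.7181701660156, 280.0837097167969], [414.7409362792969, 181.48977661132812], [526.6197509765625, 186.05459594726562], [522.5970458984375, 284.6485290527344]]
```

View pics/scene4.png

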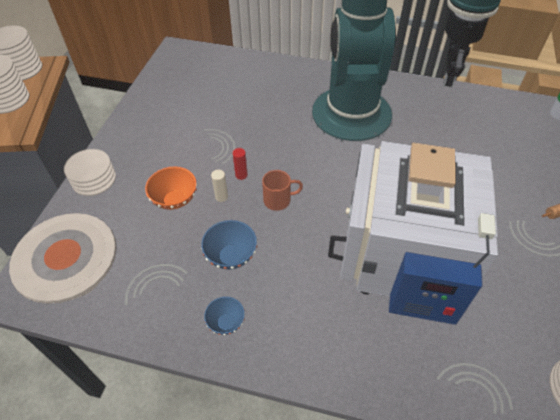

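The door is shut in the scene view, with its handle at (340,247). The slab is still at (432,165) and the gripper waits behind it. The mug, bowl and post are unmoved. Next, down behind the slab.

```bash
python3 -m crank '[[0,0,0.15,0.03,0.03,0,1],[0,0,0.4,0.03,0.03,0,1],[0.02,0,0.45,0,0,0,1],[0.02,0,0.45,0,0,0,1],[0.02,0,0.35,0,0,0,1],[0,0,0.2,0,0,0,1],[0,0,0.05,0,0,0,1],[0,0,0,0,0,0,1]]';python3 st.py
```

```text
clock: 14.4
position: [0.3492, 0.2306, 0.2952]
eef_rot: [[-0.023, 1.0, 0.002], [0.999, 0.023, 0.022], [0.022, 0.003, -1.0]]
ft_force: [-0.3, 0.3, 0.0]
finger_gap: 0.001
along -0.066 off -0.119 tool-vs-shut deg 1.1 tilt [0.002 0.022] Ftool [ 0.3 -0.3 -0. ]
```

```bash
python3 -m crank '[[0,0.04,0.05,0,-0.08,0,1],[0,0.08,0.04,0,-0.07,0,1],[0,0.1,0,0,0,0,1],[0,0.1,0,0,0,0,1],[0,0.1,0,0,0,0,1],[0,0.08,0,0,0,0,1],[0,0.07,0,0,0,0,1],[0,0.05,0,0,0,0,1]]';python3 st.py;python3 - <<'E'
from h import *
im,d=ctrl.snapshot("side"); cv2.imwrite("pics/side5.png",cv2.resize(im[90:180,180:320,::-1],None,fx=4.5,fy=4.5,interpolation=cv2.INTER_CUBIC))
E
```

```text
clock: 15.4
position: [0.3898, 0.2319, 0.2909]
eef_rot: [[-0.023, 1.0, 0.005], [1.0, 0.023, -0.001], [-0.001, 0.005, -1.0]]
ft_force: [0.3, 0.2, -0.1]
finger_gap: 0.001
along -0.025 off -0.120 tool-vs-shut deg 1.1 tilt [ 0.005 -0.001] Ftool [0.2 0.3 0.1]
```

View pics/side5.png

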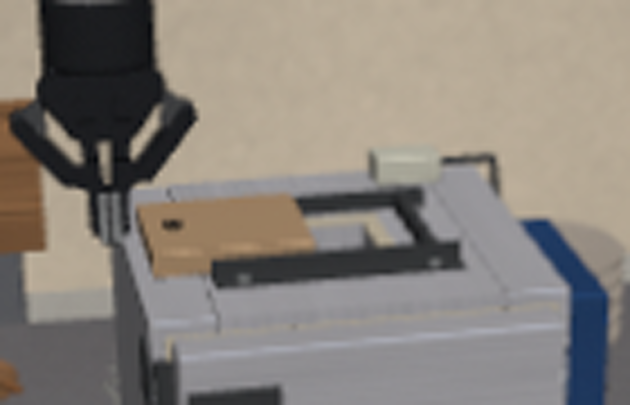

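The fingertips at (110,235) in the crop are just behind the slab's end, and the knuckles are well above it. Pushing.

```bash
python3 -m crank '[[0,0.05,0,0,0,0,1],[0,0.07,0,0,0,0,1],[0,0.09,0,0,0,0,1],[0.002,0.1,0,0,0,0,1],[0.002,0.1,0,0,0,0,1],[0.002,0.1,0,0,0,0,1],[0.002,0.1,0,0,0,0,1],[0.002,0.1,0,0,0,0,1]]';python3 st.py;python3 -m crank '[[0.002,0.07,0,0,0,0,1],[0.002,0.06,0,0,0,0,1],[0.002,0.06,0,0,0,0,1],[0.002,0.06,0,0,0,0,1],[0.002,0.06,0,0,0,0,1],[0.002,0.06,0,0,0,0,1],[0.002,0.05,0,0,0,0,1],[0.002,0.05,0,0,0,0,1]]';python3 st.py
```

```text
clock: 16.45
position: [0.4346, 0.2337, 0.291]
eef_rot: [[-0.023, 1.0, 0.003], [1.0, 0.023, -0.001], [-0.001, 0.003, -1.0]]
ft_force: [-4.2, 0.5, 0.8]
finger_gap: 0.003
along 0.020 off -0.121 tool-vs-shut deg 1.1 tilt [ 0.003 -0.001] Ftool [ 0.6 -4.2 -0.8]
clock: 17.45
position: [0.4649, 0.2351, 0.291]
eef_rot: [[-0.023, 1.0, 0.003], [1.0, 0.023, -0.002], [-0.002, 0.003, -1.0]]
ft_force: [-3.7, -0.2, 1.2]
finger_gap: -0.0
along 0.050 off -0.121 tool-vs-shut deg 1.1 tilt [ 0.003 -0.002] Ftool [-0.1 -3.7 -1.2]
```

```bash
python3 -m crank '[[0,0.035,0,0,0,0,1],[0,0.035,0,0,0,0,1],[0,0.03,0,0,0,0,1],[0,0.03,0,0,0,0,1],[0,0.03,0,0,0,0,1],[0,0.03,0,0,0,0,1],[0,0.03,0,0,0,0,1],[0,0.03,0,0,0,0,1]]';python3 st.py;python3 -m crank '[[0,0.02,0,0,0,0,1],[0,0.02,0,0,0,0,1],[0,0.02,0,0,0,0,1],[0,0.02,0,0,0,0,1],[0,0.03,0,0,0,0,1],[0,0.03,0,0,0,0,1],[0,0.03,0,0,0,0,1],[0,0.03,0,0,0,0,1]]';python3 st.py
```

```text
clock: 18.45
position: [0.4734, 0.2355, 0.2908]
eef_rot: [[-0.026, 1.0, -0.011], [1.0, 0.026, -0.006], [-0.006, -0.012, -1.0]]
ft_force: [-21.2, -6.0, 13.4]
finger_gap: 0.001
along 0.059 off -0.121 tool-vs-shut deg 0.9 tilt [-0.011 -0.006] Ftool [ -5.5 -21.5 -13.1]
clock: 19.45
position: [0.4732, 0.2354, 0.291]
eef_rot: [[-0.032, 0.999, -0.036], [0.999, 0.032, -0.015], [-0.014, -0.036, -0.999]]
ft_force: [-21.3, -4.6, 12.7]
finger_gap: 0.001
along 0.060 off -0.121 tool-vs-shut deg 0.6 tilt [-0.036 -0.015] Ftool [ -4.1 -21.9 -11.8]
```

The slide stopped dead at 21 N, so it's against its stop. Backing off and rising.

```bash
python3 -m crank '[[0,-0.1,0,0,0,0,1],[0,-0.2,0,0,0,0,1],[0,-0.3,-0.05,0,0,0,1],[0,-0.3,-0.2,0,0,0,1],[0,-0.2,-0.5,0,0,0,1],[0,-0.2,-0.5,0,0,0,1],[0,-0.2,-0.5,0,0,0,1],[0,0,-0.3,0,0,0,1]]';python3 st.py
python3 - <<'E'
from h import *
im,d,P=snap("scene","scene6");Q=snap("side","side6")[2]
hsv=cv2.cvtColor(im,cv2.COLOR_RGB2HSV)
ms=(abs(P[...,2]-0.30)<0.008)&(hsv[...,1]>70)&(hsv[...,0]<25)&(P[...,1]>0.02)
q=P[ms];r=cv2.minAreaRect(q[:,:2].astype(np.float32)*1000);print("slab",len(q),r)
Q=Q[140:240,215:300].reshape(-1,3);ps=Q[(Q[:,2]>.19)&(Q[:,2]<.265)&(abs(Q[:,1]-.07)<.02)][:,:2]
vx,vy,x0,y0=cv2.fitLine(ps.astype(np.float32),cv2.DIST_HUBER,0,1e-4,1e-4).ravel();print("door face yaw",np.degrees(np.arctan2(vy,vx)),x0,y0,len(ps))
a=cv2.resize(cv2.imread("pics/scene6.png")[110:310,140:500],None,fx=2.2,fy=2.2);cv2.imwrite("pics/c6.png",a)
E
```

```text
clock: 20.45
position: [0.3793, 0.2341, 0.4215]
eef_rot: [[-0.033, 0.999, -0.033], [0.999, 0.033, -0.016], [-0.014, -0.033, -0.999]]
ft_force: [0.1, 0.2, 0.3]
finger_gap: 0.002
along -0.034 off -0.123 tool-vs-shut deg 0.5 tilt [-0.033 -0.016] Ftool [ 0.2  0.1 -0.4]
slab 1725 ((541.0956420898438, 237.42263793945312), (111.28515625, 99.159912109375), 2.615744113922119)
door face yaw 2.935193 0.51993865 0.06845023 1892
```

View pics/c6.png

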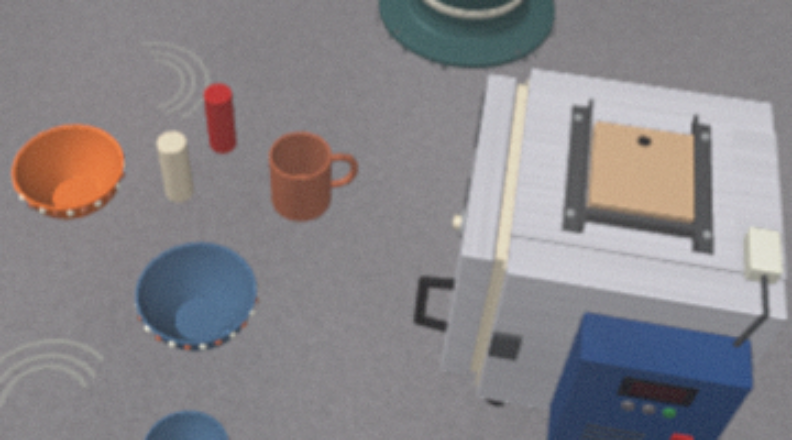

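```bash
python3 -c "
from station import ctrl
print(ctrl.sense()['ft_force']);print(ctrl.job_done())"
```

```text
[ 0.23482131 -0.48683442  0.04044274]
the job is handed in; nothing more can be done
None
```

I pushed the kiln door shut and then the vent slide closed, using only the closed fingertips, and handed the job in at about 20.6 s of the 51 s allowed.

- **Door:** I eased it home by its outer face. It slowed towards the end, with about 3–5 N of push along the way. It then stopped firmly at about 13 N and did not move when pressed again.
- **Vent slide:** It travelled about 72 mm and stopped firmly at about 21 N. Its measured centre is (0.541, 0.237), within about 1 mm of the vent mouth estimate of (0.540, 0.238).
- **Final state:** The last picture shows the door flat against the kiln and the slab covering the vent, against the end bar. The mug, bowl and post are standing where they were. The arm was clear, with no contact force.
- **Small disagreements:** The door face measured 2.9° of yaw against 2.3–2.6° for the kiln and slide. It also sat about 3–4 mm further out than predicted. I put both down to depth and calibration error because the stop was hard, but I did not check further.

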